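Close the photometer and set its filter slide

TASK

The sample vial is already in the photometer: press the open lid down until it clicks fully shut and stays shut by itself. Then push the black grip of the filter slide along its track until its middle is level with the small steel pointer lying beside the track. Do not move the pointer, and do not disturb the vial rack, the bottle and the beaker standing around.

Things in the scene. Friction and masses are not known exactly. Their poses are not given: they have to be found in the camera images.
- photometer: Light grey bench photometer, fixed, 260 mm (x) by 330 mm (y) by 90 mm high (its flat top). Origin: centre of its underside, on the bench. Its x axis points from front to back (the front, -x, faces roughly to the robot), y to its left, z up. The lidded sample chamber is in its left (+y) half; the filter slide, keys and display are in its right half.
- lid (a joint): Lid angle (rad): 0 shut, about 1 standing open. The hinge is a little stiff; let go before it has caught, the lid springs back up to more than 0.4 rad. Over the last 0.1 rad a strike under the free edge must be forced past a sprung catch, about 9 N down at the pad; then it snaps to between 0 and 0.015 rad and stays.
- lid_hinge (a point): Point on the hinge axis, middle of the lid's width, at its underside: in the photometer's frame at x +80, y +80, z +91 mm; axis along the photometer's y. The lid is a dark slate plate, 165 mm from hinge to free edge, 140 mm wide (y), 12 mm thick, no handle, hinged at its far (+x) edge: the free edge swings down and to the front (-x) as it closes.
- lid_pad (a point): Middle of the ribbed thumb pad on the lid's outer (upper) face, the place to press: 150 mm from the hinge axis, 15 mm short of the free edge, at half width. With the lid shut it lies in the photometer's frame at x -70, y +80, z +103 mm.
- filter (a joint): Position of the filter slide along its track (m): 0 at the right (-y) end, 0.100 at the left (+y) end. It stays where it is left; friction about 1.5 N.
- filter_top (a point): Centre of the top of the filter slide's black grip, an upright block 28 (x) by 20 (y) by 40 mm high that slides along the photometer's y on an aluminium track 40 (x) by 150 (y) mm, 14 mm high, on the photometer's top. In the photometer's frame at x -50, z +144 mm, y = -130 mm + joint value.
- pointer_tip (a point): Tip of a small dark steel pointer (32 mm long, 14 wide, 8 high) on the photometer's top, on the far (+x) side of the track, pointing at it (-x). In the photometer's frame at x -28, z +98 mm; its y is where the middle of the grip must go, 25 mm or more to the left (+y) of the grip's start. It slides if bumped with over 6 N.
- rack: Loose white vial rack with capped vials, 100 (x) by 150 (y) by 80 mm high; origin at the centre of its underside. Leave alone.
- bottle: Loose white plastic bottle, 64 mm in diameter, 150 mm high; origin at the centre of its underside. Leave alone.
- beaker: Loose glass beaker, 76 mm in diameter at the rim, 85 mm high; origin at the centre of its underside. Leave alone.

How it is judged (in metres and radians):
On the way, in this order (a step that is already met when the one before it is completed fails the run):
1. the lid is pressed shut past its catch (value of joint lid below 0.025 rad), for 0.3 s.
2. the middle of the filter grip is level with the pointer (y of filter_top in the frame of pointer_tip between -0.005 and 0.005 m and value of joint lid below 0.025 rad), for 0.2 s.
At the end, for the whole second after the job is handed in: The lid is caught shut (joint lid below 0.025 rad) and the middle of the filter grip is within 5 mm of the pointer tip along the track, at rest (all of step 2 and velocity of joint filter between -0.01 and 0.01 m/s); the robot touches nothing.
It fails at once if the pointer is pushed more than 4 mm (distance of pointer_tip from where it was at the start of the episode above 0.004 m).
It fails at once if the rack is shifted more than 20 mm (distance of rack from where it was at the start of the episode above 0.02 m).
It fails at once if the bottle is shifted more than 20 mm (distance of bottle from where it was at the start of the episode above 0.02 m).
It fails at once if the beaker is shifted more than 20 mm (distance of beaker from where it was at the start of the episode above 0.02 m).
It also fails if it takes over 51 s, if anything falls off the work surface, if the arm or the gripper's body presses on something with over 40 N, if the wrist force passes 120 N, or if a joint passes its speed limit or range.

ROBOT

A 6-joint arm with a two-finger parallel gripper is mounted at the origin on the work surface. World frame = base frame: x ahead of the robot, y to its left, z up, the work surface at z = 0. Lengths are in mm, angles in rad, forces in N, time in s.
With the tool pointing down it reaches from about 300 to 775 mm from the base axis. Payload 14.6 kg.
Tool frame: the origin (TCP) lies at the very end of the fingers, on their centre line; the grasp point (between the pads) lies 19 mm behind it; z points along the fingers, y is the line along which they close (so a half turn about z gives the same grasp; the last joint's range is limited). The gripper opens to 94 mm and grips with 3 to 60 N. Pads are 16 mm wide; open, the fingers measure 119 mm over their backs; the gripper's body (75 mm by 177 mm) begins 78 mm behind the grasp point.
Start: joints at [-1.398, 0.3, 1.521, -0, 1.321, -0.067], TCP at [130.623, -534.254, 205.446] pointing down, gripper open.
Joint ranges: [-3.03, 3.03], [-0.79, 2.21], [0.23, 2.52], [-1.04, 4.18], [0, 3.07], [-2.55, 2.55]. Speed limits (rad/s): [2.22, 2.22, 2.57, 3.14, 3.14, 3.14].

INTERFACE

Orientations are given as [roll, pitch, yaw] about the fixed x, y, z axes, in that order (R = Rz(yaw) Ry(pitch) Rx(roll)).
In Python, from cell import manip, camera, get_calibration gives the robot as it stands.
- The arm moves only by the tool arm_command, never from a script. Its argument "targets" is a list of rows, each an object of numbers: "hand": the opening, from -1 (shut) to 1 (fully open), so that 0 is half open; "x", "y", "z": the shift along the tool's x, y, z in m; "yaw": the turn about the tool's z in rad. In form: [{"hand": .., "x": .., "y": .., "z": .., "yaw": ..}, ...]. A call has 1 to 10 rows; each row shifts and turns the commanded pose from where the row before left it, along the tool's axes as they then stand; what a row does not reach is not made up. A row lasts 1/10 s, in which the tool goes at most 50 mm and 8.59 degrees, less where a joint would pass 70% of its speed; a pose out of reach is approached as far as the arm can. A call is refused whole if a number of a shift passes 0.05 or a number of a turn 0.15, either way. A call with a gripper value outside its range is refused whole. The fingers move at their own pace and stop on an object; "newtons" is the grip in N (left out, the last holds). Time passes only in rows, so rows that do not move let the fingers close. It gives the time, the measured TCP pose, the force, the opening and the grip force at its end, in the units of the state.
- manip.read_state(): the state, without advancing time (a new reading comes with each control period).
- camera(name): name is "scene" or "top" or "wrist"; returns the picture (384x512x3 uint8, red, green, blue); there is no depth.
- get_calibration(name): a dict with "K" (3x3 intrinsics, pixels), "cam_to_world" (4x4, takes a point from camera to world coordinates). Camera axes: x right, y up, looking along -z (the intrinsics and any distortion apply to the point x, -y, -z); pixel columns grow to the right and rows downward; lengths in mm; the calibration is good to about 2 mm. A picture is of the moment at which its call begins: read the wrist's pose just before it. get_calibration takes no time and is no camera call; for the wrist camera it gives the pose at the moment of the call.
- manip.sign_off(): hands the job in; it is judged then, once.
The state is a dict: "clock": time; "joints": joint angles; "qd": joint speeds; "effort": joint torques, N m; "eef_pos": TCP position; "eef_rot": TCP orientation; "wrist_force": force on the tool from outside, world axes, zero at the start; "moment": the same for the moment, N m; "finger_gap": finger opening in mm; "finger_force": force on a finger pad.
Only numpy, scipy, OpenCV 4.12 (cv2) and the standard library are available. Lean on these libraries where they do the work, as an engineer would, in place of code of your own. Each camera call takes 0.05 s, during which the arm holds its last target. There are 200 camera calls.

## Working session

There is one attempt and no reset: what is moved stays moved. The work goes in short steps, Python scripts to look and compute and a tool call to move; the robot and the scene stay as the last step left them, time stands still between calls to the robot, and variables do not carry over. Pictures are saved under pics/ and viewed, at most 10 in all, crops included, and the job is handed in when it is done.

Besides the shell and the picture viewer there is one more tool, called by a JSON object that holds its "name" and its "arguments", one argument or row to a line. arm_command: Moves the arm, as the interface text tells. Its arguments: {"type":"object","properties":{"targets":{"type":"array"},"newtons":{"type":"number"}},"required":["targets"]}

```bash
mkdir -p pics; ls
cat > h.py <<'E'
import numpy as np, cv2
from cell import manip, camera, get_calibration
def ray(c,u,v):
    K=np.array(c["K"]);T=np.array(c["cam_to_world"])
    d=np.linalg.inv(K)@[u,v,1]; d=T[:3,:3]@[d[0],-d[1],-d[2]]
    return T[:3,3],d
def onplane(c,u,v,z):
    o,d=ray(c,u,v); return o+d*(z-o[2])/d[2]
def proj(c,p):
    K=np.array(c["K"]);T=np.array(c["cam_to_world"])
    q=T[:3,:3].T@(np.array(p)-T[:3,3]); q=K@[q[0],-q[1],-q[2]]; return q[:2]/q[2]
E
python3 - <<'E'
from h import *
for n in ("scene","top"):
    im=camera(n)[:,:,::-1]; cv2.imwrite(f"pics/{n}0.png",im)
    c=get_calibration(n); print(n,c.keys(),np.round(c["K"],1).tolist(),np.round(c["cam_to_world"],3).tolist())
s=manip.read_state(); print(s)
E
```

```text
pics
scene dict_keys(['K', 'cam_to_world']) [[494.8, 0.0, 252.7], [0.0, 494.8, 201.6], [0.0, 0.0, 1.0]] [[0.037, -0.675, 0.737, 1349.955], [0.999, 0.02, -0.031, -42.889], [0.006, 0.738, 0.675, 884.648], [0.0, 0.0, 0.0, 1.0]]
top dict_keys(['K', 'cam_to_world']) [[452.1, 0.0, 260.2], [0.0, 452.1, 186.1], [0.0, 0.0, 1.0]] [[0.024, 0.998, -0.057, 402.18], [-1.0, 0.025, 0.012, 20.369], [0.013, 0.057, 0.998, 1376.813], [0.0, 0.0, 0.0, 1.0]]
{'clock': 0.1, 'joints': array([-1.39757611e+00,  3.00387831e-01,  1.52148233e+00, -2.51214265e-05,
        1.32069104e+00, -6.65953709e-02]), 'qd': array([-0.00033807, -0.00194806, -0.00117224, -0.00136991,  0.00072475,
        0.00119557]), 'effort': array([-1.58883204e-04, -5.32648695e+01, -3.53288162e+01,  7.08965259e-02,
        2.35083851e-02, -3.63315735e-05]), 'eef_pos': array([ 130.59342199, -534.04612373,  204.97377721]), 'eef_rot': array([-3.14062463e+00, -4.01734130e-05,  2.39821797e-01]), 'wrist_force': array([ 0.84089799,  0.0373365 , -0.57978686]), 'moment': array([ 0.0481597 ,  0.02151177, -0.02764915]), 'finger_force': 0.0, 'finger_gap': 94.0811510825337}
```

View pics/top0.png

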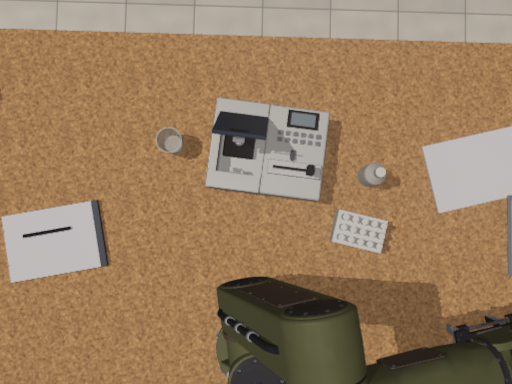

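View pics/scene0.png

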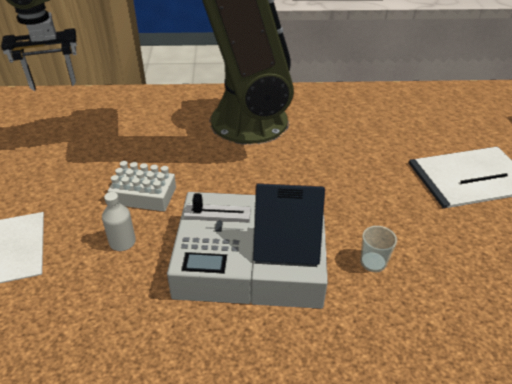

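The top view shows the photometer at about (207–328, 100–198), grip near (311,170), pointer near (293,155). The rack is at (360,231), the bottle at (374,174) and the beaker at (169,141). The scene view shows the open lid and the grip at (198,203).

Run:
```python
from h import *
im=cv2.imread("pics/top0.png"); cr=cv2.resize(im[90:205,200:335],None,fx=5,fy=5,interpolation=cv2.INTER_CUBIC)
cv2.imwrite("pics/top_crop.png",cr)
hsv=cv2.cvtColor(im,cv2.COLOR_BGR2HSV)
m=((hsv[:,:,1]<60)&(hsv[:,:,2]>60)).astype(np.uint8)
c=get_calibration("top")
q=np.zeros_like(m);q[85:210,195:340]=m[85:210,195:340]
cs,_=cv2.findContours(q,cv2.RETR_EXTERNAL,cv2.CHAIN_APPROX_NONE)
k=max(cs,key=cv2.contourArea);b=cv2.boxPoints(cv2.minAreaRect(k)); print(b)
for p in b: print(p,np.round(onplane(c,*p,90)))
for p in [(311,170),(293,155)]: print(onplane(c,*p,[144,98][p[0]==293]).round())
```

```text
[[204.21191  186.608   ]
 [215.83118   96.558876]
 [330.1853   111.31424 ]
 [318.56604  201.36337 ]]
[204.21191 186.608  ] [470. 164.  90.]
[215.83118   96.558876] [731. 139.  90.]
[330.1853  111.31424] [ 697. -191.   90.]
[318.56604 201.36337] [ 436. -162.   90.]
[ 520. -132.  144.]
[566. -86.  98.]
```

View pics/top_crop.png

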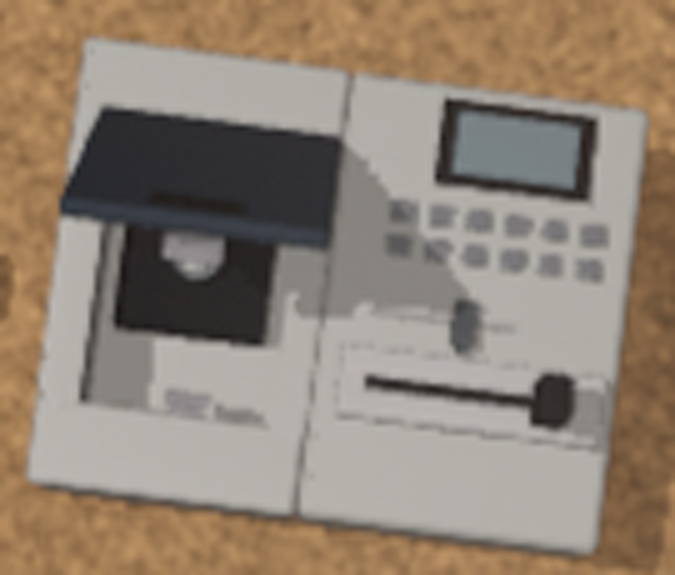

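```bash
cat >> h.py <<'E'
def fit(P,L):
    P=np.array(P)[:,:2];L=np.array(L,float)[:,:2];a=P-P.mean(0);b=L-L.mean(0)
    t=np.arctan2((b[:,0]*a[:,1]-b[:,1]*a[:,0]).sum(),(a*b).sum())
    R=np.array([[np.cos(t),-np.sin(t)],[np.sin(t),np.cos(t)]]);o=P.mean(0)-R@L.mean(0)
    return t,R,o,P-(L@R.T+o)
E
python3 - <<'E'
from h import *
c=get_calibration("top")
cr=lambda u,v:(200+(u+.5)/5-.5,90+(v+.5)/5-.5)
P=[onplane(c,*cr(*p),90) for p in [(86,38),(648,112),(594,545),(30,480)]]
L=[(130,165),(130,-165),(-130,-165),(-130,165)]
t,R,o,res=fit(P,L); print(t,o,res.round(1))
loc=lambda p:R.T@(p[:2]-o)
print("grip",loc(onplane(c,*cr(553,401),144)).round(1))
print("tip",loc(onplane(c,*cr(466,352),98)).round(1),"base",loc(onplane(c,*cr(468,300),98)).round(1))
for n,l in dict(pad=(-70,80),hinge=(80,80),grip=(-50,-130),ptr=(-28,-80)).items(): print(n,(R@l+o).round(1))
# open pad pos
s=get_calibration("scene")
for n,(u,v,z) in dict(rack=(360,231,80),bottle=(378,172,150),beaker=(168,138,85)).items(): print(n,onplane(c,u,v,z).round())
for a in (.9,1.,1.1):
  for d,h in((150,12),(165,12),(165,0)):
    l=(80-d*np.cos(a)+h*np.sin(a),80);z=91+d*np.sin(a)+h*np.cos(a);w=R@l+o
    print(a,d,h,w.round(),round(z),proj(c,[*w,z]).round(1),proj(s,[*w,z]).round(1))
E
```

```text
-0.09903127682563014 [585.31663968 -13.34379133] [[-2.  -1.7]
 [-3.7  1.8]
 [ 4.6  3.1]
 [ 1.1 -3.1]]
grip [ -52.6 -122.6]
tip [-26.  -75.3] base [  3.7 -72.9]
pad [523.6  73.2]
hinge [672.8  58.4]
grip [ 522.7 -137.8]
ptr [549.5 -90.2]
rack [ 355. -284.   80.]
bottle [ 519. -315.  150.]
beaker [608. 273.  85.]
0.9 150 12 [589.  67.] 216 [238.1 138.9] [290.6 190.9]
0.9 165 12 [580.  68.] 228 [237.5 141.7] [290.9 183.6]
0.9 165 0 [571.  68.] 220 [237.2 145.8] [290.7 183.4]
1.0 150 12 [602.  65.] 224 [238.7 133.5] [290.7 192.2]
1.0 165 12 [594.  66.] 236 [238.1 135.7] [291.1 184.9]
1.0 165 0 [584.  67.] 230 [237.7 140.1] [291.  184.1]
1.1 150 12 [616.  64.] 230 [239.2 127.8] [290.9 194.3]
1.1 165 12 [609.  65.] 243 [238.7 129.5] [291.3 187. ]
1.1 165 0 [598.  66.] 238 [238.3 134. ] [291.2 185.6]
```

{"name": "arm_command", "arguments": {
  "targets": [
    {"hand":-1,"x":0,"y":0,"z":-0.035,"yaw":0.113},
    {"hand":-1,"x":0,"y":0,"z":-0.04,"yaw":0.113},
    {"hand":-1,"x":0,"y":0,"z":-0.04,"yaw":0.113},
    {"hand":-1,"x":0.022,"y":-0.032,"z":0,"yaw":0},
    {"hand":-1,"x":0.022,"y":-0.032,"z":0,"yaw":0},
    {"hand":-1,"x":0.022,"y":-0.032,"z":0,"yaw":0},
    {"hand":-1,"x":0.022,"y":-0.032,"z":0,"yaw":0},
    {"hand":-1,"x":0.022,"y":-0.032,"z":0,"yaw":0},
    {"hand":-1,"x":0.022,"y":-0.032,"z":0,"yaw":0},
    {"hand":-1,"x":0.022,"y":-0.032,"z":0,"yaw":0}
  ]
}}

```text
clock: 1.1
eef_pos: [306.7, -325.2, 320.3]
eef_rot: [-3.141, 0.0, -0.099]
wrist_force: [0.1, -0.2, 0.0]
finger_gap: 17.1
finger_force: 0.0
```

{"name": "arm_command", "arguments": {
  "targets": [
    {"hand":-1,"x":0.022,"y":-0.032,"z":0,"yaw":0},
    {"hand":-1,"x":0.022,"y":-0.032,"z":0,"yaw":0},
    {"hand":-1,"x":0.022,"y":-0.032,"z":0,"yaw":0},
    {"hand":-1,"x":0.022,"y":-0.032,"z":0,"yaw":0},
    {"hand":-1,"x":0.022,"y":-0.032,"z":0,"yaw":0},
    {"hand":-1,"x":0,"y":0,"z":0,"yaw":0},
    {"hand":-1,"x":0,"y":0,"z":0,"yaw":0}
  ]
}}

```text
clock: 1.8
eef_pos: [431.4, -177.9, 320.1]
eef_rot: [-3.141, 0.001, -0.097]
wrist_force: [0.9, -0.3, -0.5]
finger_gap: 0.4
finger_force: 0.0
```

Run:
```python
from h import *
c=get_calibration("wrist");im=camera("wrist")[:,:,::-1];cv2.imwrite("pics/w1.png",im)
s=manip.read_state();print(s["clock"],s["eef_pos"],s["eef_rot"]);print(np.round(c["cam_to_world"],3).tolist())
```

```text
1.85 [ 431.07934255 -178.52191212  320.21274675] [-3.14155543e+00  6.07445270e-04 -9.89263553e-02]
[[-0.097, 0.964, 0.247, 501.286], [-0.995, -0.094, -0.024, -186.04], [-0.0, -0.249, 0.969, 498.681], [0.0, 0.0, 0.0, 1.0]]
```

View pics/w1.png

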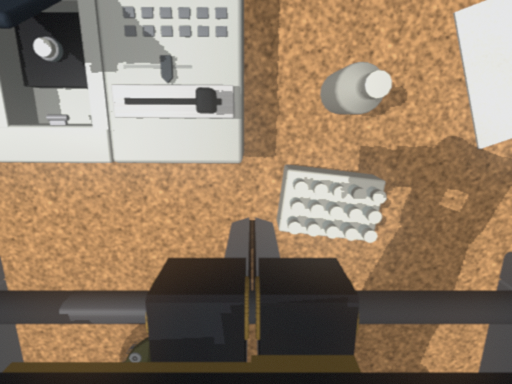

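The wrist view shows the grip top at (206,100), the pointer tip at (168,81), the track at (113–235, 85–118) and the photometer's front-right corner at (241,161).

Run:
```python
from h import *
im=cv2.imread("pics/w1.png");c=get_calibration("wrist")
t=-.099;R=np.array([[np.cos(t),-np.sin(t)],[np.sin(t),np.cos(t)]]);o=np.array([585.3,-13.3])
loc=lambda p:(R.T@(p[:2]-o)).round(1)
for n,(u,v,z) in dict(fr=(241.5,161,90),rb=(243.5,2,90),tl=(113,85,104),tr=(235,84,104),br=(236,117,104),bl=(113,119,104),grip=(206,100,144),tip=(168,81,98),ptrbase=(167,54,102)).items():
    p=onplane(c,u,v,z); print(n,p.round(1),loc(p))
g=cv2.cvtColor(im,cv2.COLOR_BGR2GRAY)
m=(g[82:122,190:225]<60); ys,xs=np.nonzero(m); print(np.bincount(xs)); print(np.bincount(ys))
print(g[50:90,168].tolist()); print(g[74,150:190].tolist())
```

```text
fr [ 439.8 -166.7   90. ] [-129.6 -167.1]
rb [ 628.3 -189.4   90. ] [  60.2 -171. ]
tl [550.  -21.7 104. ] [-34.3 -11.8]
tr [ 536.5 -169.6  104. ] [ -33.1 -160.4]
br [ 497.6 -166.5  104. ] [ -72.1 -161.1]
bl [510.3 -13.2 104. ] [-74.6  -7.3]
grip [ 519.4 -137.5  144. ] [ -53.3 -130.2]
tip [548.7 -87.6  98. ] [-29.1 -77.6]
ptrbase [578.5 -92.5 102. ] [  1.  -79.5]
[ 0  0  0  0  0  0  0  0  0  0  0  0  0  0  0  0  0  0  1  1  2  4  7 16
 18  8  4  2  2  3]
[0 0 0 0 0 0 0 3 3 3 3 3 3 3 2 3 3 2 6 8 7 4 2 1 1 2 2 2 1 1]
[218, 205, 189, 160, 140, 110, 98, 99, 99, 100, 98, 99, 99, 99, 99, 100, 100, 100, 101, 100, 100, 101, 102, 101, 101, 103, 102, 102, 102, 100, 96, 87, 119, 172, 176, 202, 226, 229, 230, 230]
[222, 223, 222, 222, 223, 223, 223, 223, 224, 220, 195, 145, 110, 100, 100, 102, 102, 100, 101, 102, 97, 86, 88, 126, 150, 151, 163, 200, 220, 221, 222, 221, 222, 221, 220, 222, 221, 220, 220, 220]
```

{"name": "arm_command", "arguments": {
  "targets": [
    {"hand":-1,"x":0.023,"y":-0.032,"z":0,"yaw":0},
    {"hand":-1,"x":0.023,"y":-0.032,"z":0,"yaw":0},
    {"hand":-1,"x":0.023,"y":-0.032,"z":0,"yaw":0},
    {"hand":-1,"x":0.023,"y":-0.032,"z":0,"yaw":0},
    {"hand":-1,"x":0.023,"y":-0.032,"z":0,"yaw":0},
    {"hand":-1,"x":0.023,"y":-0.032,"z":0,"yaw":0},
    {"hand":-1,"x":0.023,"y":-0.032,"z":0,"yaw":0},
    {"hand":-1,"x":0.023,"y":-0.032,"z":0,"yaw":0},
    {"hand":-1,"x":0,"y":0,"z":0.03,"yaw":0},
    {"hand":-1,"x":0,"y":0,"z":0.03,"yaw":0}
  ]
}}

```text
clock: 2.85
eef_pos: [640.4, 57.5, 259.4]
eef_rot: [3.142, -0.001, -0.1]
wrist_force: [0.3, 0.9, -0.8]
finger_gap: 0.2
finger_force: 0.0
```

{"name": "arm_command", "arguments": {
  "targets": [
    {"hand":-1,"x":0,"y":0,"z":0,"yaw":0}
  ]
}}

```text
clock: 2.95
eef_pos: [638.6, 56.8, 256.2]
eef_rot: [3.141, 0.007, -0.101]
wrist_force: [0.2, 0.2, 0.5]
finger_gap: 0.6
finger_force: 0.0
```

Run:
```python
from h import *
im=camera("scene")[:,:,::-1];cv2.imwrite("pics/s2.png",im[60:320,140:420].repeat(2,0).repeat(2,1))
# plan: TCP so that finger edge (8 mm ahead) follows pad arc, start angle 1.0
for a in (1,.9,.8,.7,.6,.5,.4,.3,.2,.1,0):
    print(a,round(78-150*np.cos(a)+12*np.sin(a)),round(91+150*np.sin(a)+12*np.cos(a)))
s=manip.read_state();t=-.099;R=np.array([[np.cos(t),-np.sin(t)],[np.sin(t),np.cos(t)]]);print(R.T@(s["eef_pos"][:2]-[585.3,-13.3]),s["eef_pos"])
```

```text
1 7 224
0.9 -6 216
0.8 -18 207
0.7 -29 197
0.6 -39 186
0.5 -48 173
0.4 -55 160
0.3 -62 147
0.2 -67 133
0.1 -70 118
0 -72 103
[46.75402224 75.1743022 ] [639.25519617  56.88512031 259.3243133 ]
```

View pics/s2.png

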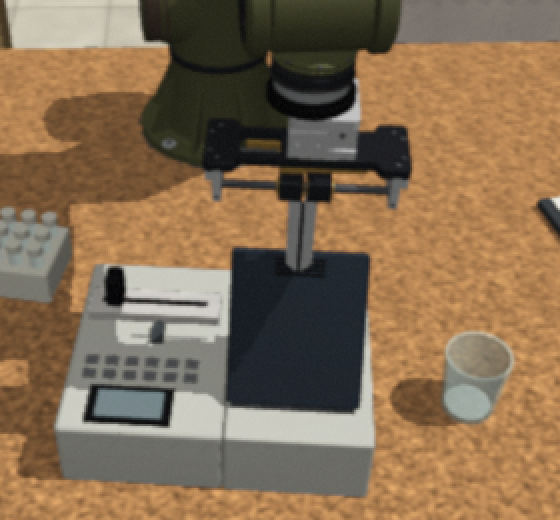

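The scene view shows the closed fingers behind the lid and above it, in line with the thumb pad at (300,268). I'll follow the pad's arc down.

{"name": "arm_command", "arguments": {
  "targets": [
    {"hand":-1,"x":-0.017,"y":0,"z":0.019,"yaw":0},
    {"hand":-1,"x":-0.015,"y":0,"z":0.014,"yaw":0},
    {"hand":-1,"x":-0.006,"y":0,"z":0.004,"yaw":0},
    {"hand":-1,"x":-0.007,"y":0,"z":0.005,"yaw":0},
    {"hand":-1,"x":-0.007,"y":0,"z":0.005,"yaw":0},
    {"hand":-1,"x":-0.006,"y":0,"z":0.005,"yaw":0},
    {"hand":-1,"x":-0.006,"y":0,"z":0.005,"yaw":0},
    {"hand":-1,"x":-0.006,"y":0,"z":0.006,"yaw":0},
    {"hand":-1,"x":-0.006,"y":0,"z":0.006,"yaw":0},
    {"hand":-1,"x":-0.006,"y":0,"z":0.006,"yaw":0}
  ]
}}

```text
clock: 4.0
eef_pos: [557.8, 66.4, 184.9]
eef_rot: [-3.142, -0.0, -0.099]
wrist_force: [1.8, 0.2, 0.2]
finger_gap: 0.9
finger_force: 0.6
```

{"name": "arm_command", "arguments": {
  "targets": [
    {"hand":-1,"x":-0.005,"y":0,"z":0.006,"yaw":0},
    {"hand":-1,"x":-0.005,"y":0,"z":0.007,"yaw":0},
    {"hand":-1,"x":-0.004,"y":0,"z":0.006,"yaw":0},
    {"hand":-1,"x":-0.003,"y":0,"z":0.007,"yaw":0},
    {"hand":-1,"x":-0.004,"y":0,"z":0.006,"yaw":0},
    {"hand":-1,"x":-0.004,"y":0,"z":0.007,"yaw":0},
    {"hand":-1,"x":-0.003,"y":0,"z":0.007,"yaw":0},
    {"hand":-1,"x":-0.003,"y":0,"z":0.007,"yaw":0}
  ]
}}

```text
clock: 4.8
eef_pos: [527.2, 69.4, 131.9]
eef_rot: [-3.142, -0.0, -0.099]
wrist_force: [1.9, 1.0, 1.6]
finger_gap: 0.4
finger_force: 0.9
```

{"name": "arm_command", "arguments": {
  "targets": [
    {"hand":-1,"x":-0.002,"y":0,"z":0.006,"yaw":0},
    {"hand":-1,"x":-0.001,"y":0,"z":0.006,"yaw":0},
    {"hand":-1,"x":-0.001,"y":0,"z":0.005,"yaw":0},
    {"hand":-1,"x":0,"y":0,"z":0.004,"yaw":0},
    {"hand":-1,"x":0,"y":0,"z":0.003,"yaw":0},
    {"hand":-1,"x":0,"y":0,"z":0.002,"yaw":0},
    {"hand":-1,"x":0,"y":0,"z":0.002,"yaw":0}
  ]
}}

```text
clock: 5.5
eef_pos: [523.4, 69.8, 104.1]
eef_rot: [3.142, 0.0, -0.099]
wrist_force: [-0.5, -0.7, -0.5]
finger_gap: 0.3
finger_force: 0.0
```

{"name": "arm_command", "arguments": {
  "targets": [
    {"hand":-1,"x":0,"y":0,"z":0.001,"yaw":0},
    {"hand":-1,"x":0,"y":0,"z":0.001,"yaw":0},
    {"hand":-1,"x":0,"y":0,"z":0,"yaw":0}
  ]
}}

```text
clock: 5.8
eef_pos: [523.4, 69.8, 103.2]
eef_rot: [3.142, -0.0, -0.099]
wrist_force: [-5.0, 0.0, 7.8]
finger_gap: 0.4
finger_force: 4.6
```

{"name": "arm_command", "arguments": {
  "targets": [
    {"hand":-1,"x":0,"y":0,"z":-0.03,"yaw":0},
    {"hand":-1,"x":0,"y":0,"z":-0.045,"yaw":0},
    {"hand":-1,"x":0,"y":0,"z":-0.045,"yaw":0},
    {"hand":-1,"x":-0.013,"y":0.035,"z":-0.02,"yaw":0},
    {"hand":-1,"x":-0.013,"y":0.038,"z":-0.01,"yaw":0},
    {"hand":-1,"x":-0.013,"y":0.038,"z":0,"yaw":0},
    {"hand":-1,"x":-0.013,"y":0.038,"z":0,"yaw":0},
    {"hand":-1,"x":-0.013,"y":0.038,"z":0,"yaw":0},
    {"hand":-1,"x":0,"y":0,"z":0,"yaw":0},
    {"hand":-1,"x":0,"y":0,"z":0,"yaw":0}
  ]
}}

```text
clock: 6.8
eef_pos: [440.1, -110.2, 252.6]
eef_rot: [-3.142, -0.0, -0.101]
wrist_force: [-0.2, 0.5, -0.4]
finger_gap: 0.7
finger_force: 0.0
```

Run:
```python
from h import *
c=get_calibration("wrist");im=camera("wrist")[:,:,::-1];cv2.imwrite("pics/w2.png",im)
s=manip.read_state();print(s["clock"],s["eef_pos"],s["eef_rot"]);print(np.round(c["cam_to_world"],3).tolist())
np.savez("w2.npz",K=c["K"],cam_to_world=c["cam_to_world"])
```

```text
6.85 [ 440.39357695 -109.58219839  252.53425349] [-3.14146384e+00 -3.53995242e-04 -9.96455405e-02]
[[-0.101, 0.964, 0.246, 509.721], [-0.995, -0.098, -0.025, -118.586], [-0.0, -0.247, 0.969, 431.277], [0.0, 0.0, 0.0, 1.0]]
```

View pics/w2.png

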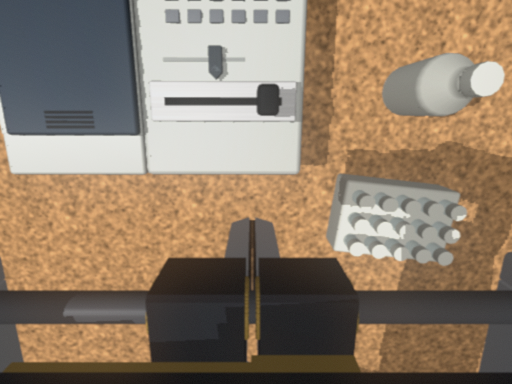

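The lid is shut and staying shut. The pointer tip is at (216,79), the grip top at (268,99) and the track at (150–298, 83–121).

Run:
```python
from h import *
c=np.load("w2.npz");im=cv2.imread("pics/w2.png");g=cv2.cvtColor(im,cv2.COLOR_BGR2GRAY)
m=(g[80:122,250:285]<70).astype(np.uint8);print(m.sum(0),m.sum(1))
pm=((g[46:83,195:240]>40)&(g[46:83,195:240]<140)).astype(np.uint8);print([(46+i,(195+np.nonzero(r)[0]).min(),(195+np.nonzero(r)[0]).max()) for i,r in enumerate(pm) if r.any()])
t=-.099;R=np.array([[np.cos(t),-np.sin(t)],[np.sin(t),np.cos(t)]]);o=np.array([585.3,-13.3])
for n,(u,v,z) in dict(tl=(153,82.5,104),tr=(300,82.5,104),bl=(151,120.5,104),br=(297,121.5,104),grip=(268,98,144),tip=(216.5,79,98)).items():
    p=onplane(c,u,v,z);print(n,p.round(1),(R.T@(p[:2]-o)).round(1))
cv2.imwrite("pics/w2c.png",cv2.resize(im[40:130,140:310],None,fx=4.5,fy=4.5,interpolation=cv2.INTER_CUBIC))
```

```text
[ 5  5  5  5  5  5  5  7 20 26 28 29 30 30 30 30 30 30 30 30 30 30 30 30
 30 29 28 25 12  7  6  0  0  0  0] [ 0  0  0  0  0 15 17 19 19 19 20 21 20 21 20 20 20 21 23 31 31 31 31 31
 24 21 20 20 20 20 20 19 18 17 13  0  0  0  0  0  0  0]
[(46, np.int64(209), np.int64(220)), (47, np.int64(208), np.int64(221)), (48, np.int64(209), np.int64(222)), (49, np.int64(209), np.int64(222)), (50, np.int64(209), np.int64(222)), (51, np.int64(209), np.int64(222)), (52, np.int64(209), np.int64(222)), (53, np.int64(208), np.int64(222)), (54, np.int64(208), np.int64(222)), (55, np.int64(209), np.int64(222)), (56, np.int64(209), np.int64(223)), (57, np.int64(209), np.int64(223)), (58, np.int64(209), np.int64(224)), (59, np.int64(209), np.int64(225)), (60, np.int64(208), np.int64(225)), (61, np.int64(209), np.int64(224)), (62, np.int64(209), np.int64(223)), (63, np.int64(209), np.int64(222)), (64, np.int64(209), np.int64(222)), (65, np.int64(209), np.int64(222)), (66, np.int64(209), np.int64(223)), (67, np.int64(209), np.int64(223)), (68, np.int64(209), np.int64(223)), (69, np.int64(209), np.int64(223)), (70, np.int64(209), np.int64(223)), (71, np.int64(209), np.int64(223)), (72, np.int64(210), np.int64(223)), (73, np.int64(211), np.int64(222)), (74, np.int64(212), np.int64(221)), (75, np.int64(213), np.int64(220)), (76, np.int64(214), np.int64(220)), (77, np.int64(215), np.int64(219)), (78, np.int64(216), np.int64(217))]
tl [549.4 -22.5 104. ] [-34.9 -12.7]
tr [ 534.4 -169.8  104. ] [ -35.1 -160.8]
bl [512.7 -13.7 104. ] [-72.2  -7.6]
br [ 496.5 -164.3  104. ] [ -73.5 -159.1]
grip [ 521.2 -134.3  144. ] [ -51.8 -126.7]
tip [546.9 -86.   98. ] [-31.  -76.1]
```

View pics/w2c.png

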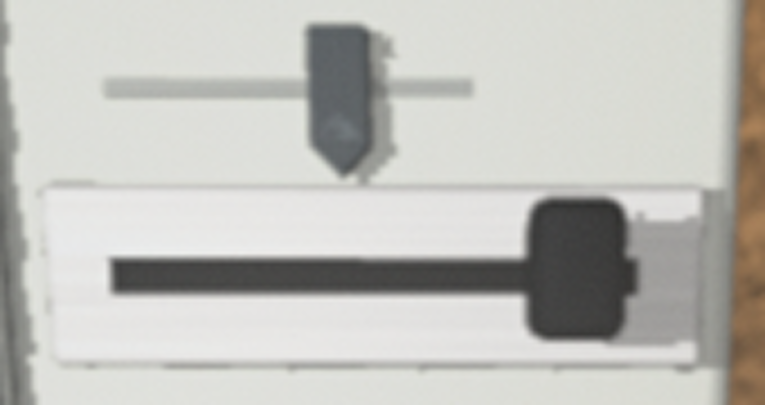

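{"name": "arm_command", "arguments": {
  "newtons": 8,
  "targets": [
    {"hand":0,"x":0.028,"y":0.006,"z":0,"yaw":0},
    {"hand":0,"x":0.028,"y":0.006,"z":0,"yaw":0},
    {"hand":0,"x":0.027,"y":0.005,"z":0,"yaw":0},
    {"hand":0,"x":0,"y":0,"z":0,"yaw":0},
    {"hand":0,"x":0,"y":0,"z":0.04,"yaw":0},
    {"hand":0,"x":0,"y":0,"z":0.035,"yaw":0},
    {"hand":0,"x":0,"y":0,"z":0.03,"yaw":0},
    {"hand":0,"x":0,"y":0,"z":0.02,"yaw":0},
    {"hand":0,"x":0,"y":0,"z":0.01,"yaw":0},
    {"hand":0,"x":0,"y":0,"z":0,"yaw":0}
  ]
}}

```text
clock: 7.85
eef_pos: [520.7, -134.1, 116.7]
eef_rot: [-3.141, 0.002, -0.098]
wrist_force: [0.7, -0.1, 0.3]
finger_gap: 47.0
finger_force: 0.0
```

{"name": "arm_command", "arguments": {
  "newtons": 8,
  "targets": [
    {"hand":-1,"x":0,"y":0,"z":0,"yaw":0},
    {"hand":-1,"x":0,"y":0,"z":0,"yaw":0},
    {"hand":-1,"x":0,"y":0,"z":0,"yaw":0},
    {"hand":-1,"x":0,"y":0,"z":0,"yaw":0},
    {"hand":-1,"x":0,"y":0,"z":0,"yaw":0}
  ]
}}

```text
clock: 8.35
eef_pos: [521.4, -135.0, 118.1]
eef_rot: [-3.142, -0.001, -0.099]
wrist_force: [-0.3, 1.2, 5.5]
finger_gap: 20.1
finger_force: 8.0
```

{"name": "arm_command", "arguments": {
  "targets": [
    {"hand":-1,"x":0,"y":-0.01,"z":0,"yaw":0},
    {"hand":-1,"x":0,"y":-0.01,"z":0,"yaw":0},
    {"hand":-1,"x":0,"y":-0.01,"z":0,"yaw":0},
    {"hand":-1,"x":0,"y":-0.01,"z":0,"yaw":0},
    {"hand":-1,"x":0,"y":-0.01,"z":0,"yaw":0},
    {"hand":-1,"x":0,"y":-0.001,"z":0,"yaw":0},
    {"hand":-1,"x":0,"y":0,"z":0,"yaw":0}
  ]
}}

```text
clock: 9.05
eef_pos: [526.6, -83.9, 118.1]
eef_rot: [-3.142, -0.001, -0.099]
wrist_force: [-0.0, 2.0, 5.9]
finger_gap: 20.0
finger_force: 8.0
```

{"name": "arm_command", "arguments": {
  "targets": [
    {"hand":0,"x":0,"y":0,"z":0,"yaw":0},
    {"hand":0,"x":0,"y":0,"z":0,"yaw":0},
    {"hand":0,"x":0,"y":0,"z":0,"yaw":0},
    {"hand":0,"x":0,"y":0,"z":-0.03,"yaw":0},
    {"hand":0,"x":0,"y":0,"z":-0.05,"yaw":0},
    {"hand":0,"x":-0.04,"y":0,"z":-0.03,"yaw":0},
    {"hand":0,"x":-0.04,"y":0,"z":-0.025,"yaw":0},
    {"hand":0,"x":0,"y":0,"z":0,"yaw":0},
    {"hand":0,"x":0,"y":0,"z":0,"yaw":0}
  ]
}}

```text
clock: 9.95
eef_pos: [446.5, -76.4, 253.0]
eef_rot: [3.141, -0.002, -0.099]
wrist_force: [0.5, 0.5, -0.3]
finger_gap: 47.1
finger_force: 0.0
```

Run:
```python
from h import *
c=get_calibration("wrist");im=camera("wrist")[:,:,::-1];cv2.imwrite("pics/w3.png",im)
s=manip.read_state();print(s["clock"],s["eef_pos"],s["eef_rot"])
np.savez("w3.npz",K=c["K"],cam_to_world=c["cam_to_world"])
```

```text
10.0 [446.75038666 -76.40721989 252.02567331] [-3.14158842e+00  2.18109902e-04 -9.94099625e-02]
```

View pics/w3.png

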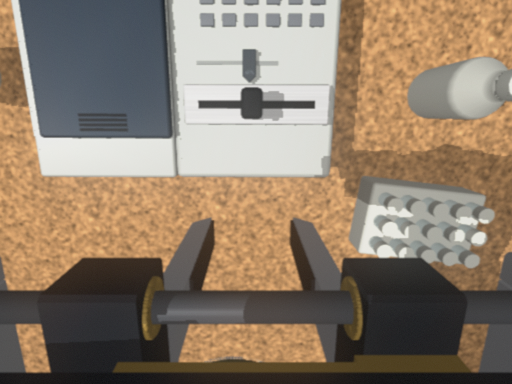

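The grip at (252,103) now sits almost in line with the pointer tip at (249.5,80), and the lid is still shut. I'll measure the offset along the track.

Run:
```python
from h import *
c=np.load("w3.npz");im=cv2.imread("pics/w3.png");g=cv2.cvtColor(im,cv2.COLOR_BGR2GRAY)
t=-.099;R=np.array([[np.cos(t),-np.sin(t)],[np.sin(t),np.cos(t)]]);o=np.array([585.3,-13.3])
L=lambda u,v,z:(R.T@(onplane(c,u,v,z)[:2]-o)).round(1)
for r in (90,93,96,110,113): 
    x=225+np.nonzero(g[r,225:280]<75)[0]; print("grip",r,x.min(),x.max(),L((x.min()+x.max())/2,r,144))
for r in (52,60,68,76,79):
    x=235+np.nonzero((g[r,235:265]<140))[0]; print("ptr",r,x.min(),x.max(),L((x.min()+x.max())/2,r,102))
```

```text
grip 90 243 260 [-41.8 -77.5]
grip 93 242 261 [-44.3 -77.5]
grip 96 242 261 [-46.9 -77.5]
grip 110 242 260 [-59.  -77.1]
grip 113 243 260 [-61.6 -77.5]
ptr 52 243 256 [ -3.  -75.5]
ptr 60 243 256 [-10.3 -75.5]
ptr 68 243 256 [-17.8 -75.5]
ptr 76 243 255 [-25.4 -75. ]
ptr 79 247 253 [-28.2 -76. ]
```

```bash
python3 -c "
from h import *
print(manip.sign_off())"
```

```text
the job is handed in; nothing more can be done
None
```

The lid is caught shut, the filter grip measured about 2 mm from the pointer (5 mm allowed), nothing else was touched, and the job was handed in at about 10 s; no verdict came back.

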